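# Close up the tool chest

## Task

Close up the red tool chest for the night: with the fingertips, push its two open upper drawers fully home, and after that push the lid down until it is fully shut (the lid locks the drawers, so it goes last). Push gently: do not slam the drawers or the lid. Nothing is picked up: the tools in the chest's top tray and everything else on the bench stay where they lie.

Things in the scene. Friction and masses are not known exactly. Their poses are not given: they have to be found in the camera images.
- chest: Red steel tool chest, fixed; its front faces the robot at yaw 0. Origin: centre of its footprint, on the bench. Axes: x front to back, y to its left as the robot sees it, z up. 210 deep (x = -105 to 105), 380 wide, open top tray with its rim at z = 145 and floor at z = 115. Below: two upper drawers side by side, and a full-width bottom drawer. Side handles stand 18 out.
- rim_front (a point): Middle of the top tray's front wall, at its top: chest x = -93, z = 145. Fixed to the chest. The tray holds a hammer, a tin and a stone.
- left_drawer (a joint): How far the upper left drawer (+y half of the chest) is out, in m: 0 is fully home, up to 0.14; it slides along the chest's x axis. Friction 2 N, stays where it is left, no spring or catch.
- right_drawer (a joint): The same for the upper right drawer (-y half of the chest).
- bottom_drawer (a joint): The same for the full-width bottom drawer; it starts shut at 0.
- left_drawer_pull (a point): Middle of the outer face of the upper left drawer's pull; moves with it. The pull is a solid aluminium bar 171 wide, 12 tall, along the drawer front's top edge (this point is at z = 106), standing 12 out. The red front is 181 wide, from z = 66 to 112. When the drawer is home this point is at chest x = -117, y = 94.5.
- right_drawer_pull (a point): The same point on the upper right drawer's pull; chest y = -94.5.
- lid (a joint): Angle of the lid in rad: 0 is fully shut (lying level on the chest), grows as it opens upward, to 1.35 at most. A friction stay holds it at any angle: about 5 N at its front edge starts it down from upright, and it does not fall by itself. It is pushed shut on its outer face.
- lid_hinge (a point): Middle of the lid's hinge line, along chest y at the top of the back: chest x = 105, z = 146. Fixed.
- lid_edge (a point): Middle of the lid's front edge on its outer face; moves with it. The lid is an upturned red steel tray, 202 from hinge to front edge, 386 wide; its flat outer face lies 35 outside the hinge line (on top when shut, at the back when open). A carrying handle 120 long along y, 85 from the hinge, stands 18 out of the middle of it.
- hammer: Hammer with a light wooden handle, 210 long, 26 thick, lying in the chest's top tray along chest y, head at its +x end. Origin: midway along, on the underside.
- wax_tin: Round yellow tin, 67 in diameter, 25 tall, in the chest's top tray. Origin: centre of its underside.
- stone: Sharpening stone on a wooden base, 50 x 110 x 25, in the chest's top tray. Origin: centre of its underside.
- last: Yellow plastic shoe last, sole down, 260 long, 86 wide, 105 tall. Stands loose on the bench. Origin: on the sole, midway along; toe towards its -x.
- glue_jar: Amber jar with black cap, 72 in diameter, 95 tall, loose on the bench. Origin: centre of its underside.
- thread: Spool of white thread, 54 in diameter, 80 tall, standing loose on the bench. Origin: centre of its underside.
- sole: Black rubber shoe sole, 265 x 90 x 19, lying loose on the bench. Origin: on its underside, midway along.
- rasp: Flat steel rasp with a wooden handle, 255 long, 22 thick, lying loose on the bench. Origin: under it, near the middle; handle towards its -x.

How it is judged:
On the way, in this order (a step that is already met when the one before it is completed fails the run):
1. all drawers are fully home (within 5 mm) (value of joint each of left_drawer, right_drawer, bottom_drawer below 0.005 m), for 0.2 s.
2. the lid is fully shut (below 0.03 rad) (value of joint lid below 0.03 rad), for 0.2 s.
At the end, for the whole second after the job is handed in: All three drawers are within 5 mm of fully home, the lid is within 0.03 rad of shut, and every tool and other loose thing is within 30 mm of where it lay (all of step 1 and value of joint lid below 0.03 rad and distance of each of hammer, wax_tin, stone, last, glue_jar, thread, sole, rasp from where it was at the start of the episode below 0.03 m); the robot touches nothing.
It fails at once if a drawer is slammed home (faster than 0.4 m/s over its last 20 mm) ((value of joint left_drawer below 0.02 m and velocity of joint left_drawer below -0.4 m/s) or (value of joint right_drawer below 0.02 m and velocity of joint right_drawer below -0.4 m/s)).
It fails at once if the lid is slammed (faster than 2 rad/s over its last 0.4 rad) (value of joint lid below 0.4 rad and velocity of joint lid below -2 rad/s).
It fails at once if a loose thing is moved, lifted or carried by more than 30 mm (distance of any of hammer, wax_tin, stone, last, glue_jar, thread, sole, rasp from where it was at the start of the episode above 0.03 m).
It also fails if it takes over 54 s, if anything falls off the work surface, if the arm or the gripper's body presses on something with over 40 N, if the wrist force passes 120 N, or if a joint passes its speed limit or range.

## Robot

A 6-joint arm with a two-finger parallel gripper is mounted at the origin on the work surface. World frame = base frame: x ahead of the robot, y to its left, z up, the work surface at z = 0. Lengths are in m, angles in rad, forces in N, time in s.
With the tool pointing down it reaches from about 0.325 to 0.875 m from the base axis. Payload 4.4 kg.
Tool frame: the origin (TCP) lies on the centre line of the jaws, within the pads' length; the fingertips stand 22 mm ahead of it and the grasp point (between the pads) lies 3 mm ahead of it; y points along the fingers, z is the direction in which the jaws open and shut, and the axes are right-handed (so a half turn about y gives the same grasp; the last joint's range is limited). The gripper opens to 85 mm and grips with 20 to 120 N. Pads are 22 mm wide; open, the fingers measure 114 mm over their backs; the gripper's body (76 mm by 85 mm) begins 54 mm behind the grasp point. The pads swing forward as they close: fully open they stand 13 mm farther back than shut.
Start: joints at [-0.15, 0.207, 1.542, -0, 1.393, -0.15], TCP at [0.575, -0, 0.253] pointing down, gripper open.
Joint ranges: [-2.73, 2.73], [-0.86, 2.22], [0.23, 2.46], [-1.11, 4.25], [0.08, 2.63], [-2.82, 2.82]. Speed limits (rad/s): [2.79, 2.79, 3.14, 3.14, 3.14, 3.14].

## Interface

Orientations are given as a rotation vector (axis times angle).
In Python, from station import r, grab_frame, get_calibration, nets gives the robot as it stands. The module is installed in compiled form; this text tells all that it offers.
- The arm moves only by the tool move_arm, never from a script. Its argument "commands" is a list of rows, each a list of 3 entries, a list of its own where there are three numbers: the shift along the tool's x, y, z in m, then the turn, a rotation vector about the tool's x, y, z in degrees, then the opening, from 0 (shut) to 1 (fully open). A call has 1 to 8 rows; each row shifts and turns the commanded pose from where the row before left it, along the tool's axes as they then stand; what a row does not reach is not made up. A row lasts 1/12 s, in which the tool goes at most 41.7 mm and 7.16 degrees, less where a joint would pass 70% of its speed; a pose out of reach is approached as far as the arm can. A call with a gripper value outside its range is refused whole. The fingers move at their own pace and stop on an object; the grip force is fixed at half the most. Time passes only in rows, so rows that do not move let the fingers close. It gives the time, the measured TCP pose, the force and the opening at its end, in the units of the state.
- r.observe(): the state, without advancing time (a new reading comes with each control period).
- grab_frame(name): name is "scene" or "side" or "wrist"; returns the picture (480x640x3 uint8, blue, green, red); there is no depth.
- get_calibration(name): a dict with "intrinsics" (3x3 intrinsics, pixels), "R" (3x3) and "t" (3): a world point X has camera coordinates R X + t; the wrist camera has in their place "tool_from_camera" (4x4, takes a point from camera to tool coordinates, whose origin is the TCP and whose axes are the tool frame's). Camera axes: x right, y down, z forward; pixel columns grow to the right and rows downward; lengths in m; the calibration is good to about 2 mm. A picture is of the moment at which its call begins: read the wrist's pose just before it. get_calibration takes no time and is no camera call.
- r.finish_job(): hands the job in, once; it reports no verdict.
Trained networks look in the newest picture that a camera, given by its name, has taken for a name from the list of things; names that differ only in an ending like _2 or _b are one class to them, and where a whole thing is asked for, a point or a joint stands for the part that bears it (a point fixed in the world has none). Each returns a list of dicts, best first, with "confidence" (0 to 1); they miss things now and then, are a little off and sometimes report something else, mostly with a low value. They report only what shows in the picture. A call takes as long as a camera call.
- nets.boxes_of(camera, target): "pixel" ([column, row] in pixels, amid what is visible of it).
- nets.regions_of(camera, target): "region" (480x640 bool, what is visible of it) and "pixel" ([column, row] in pixels, amid what is visible of it).
- nets.mark_of(camera, target): "pixel" ([column, row] in pixels: a listed point, or the origin of a listed thing).
The state is a dict: "t": time; "qpos": joint angles; "joint_vel": joint speeds; "joint_torque": joint torques, N m; "tool_pos": TCP position; "tool_rot": TCP orientation; "force": force on the tool from outside, world axes, zero at the start; "torque": the same for the moment, N m; "opening": finger opening in m.
Only numpy, scipy, OpenCV 4.12 (cv2) and the standard library are available. Lean on these libraries where they do the work, as an engineer would, in place of code of your own. Each camera call takes 0.05 s, during which the arm holds its last target.

## Working session

There is one attempt and no reset: what is moved stays moved. The work goes in short steps, Python scripts to look and compute and a tool call to move; the robot and the scene stay as the last step left them, time stands still between calls to the robot, and variables do not carry over. Pictures are saved under pics/ and viewed, and the job is handed in when it is done.

Besides the shell and the picture viewer there is one more tool, called after ">>>" as name(argument=value, ...) on one line, values as JSON. move_arm: Moves the arm, as the interface text tells. Its arguments: {"type":"object","properties":{"commands":{"type":"array"}},"required":["commands"]}

```bash
mkdir -p pics; python3 - <<'E'
from station import r, grab_frame, get_calibration, nets
import cv2, numpy as np
np.set_printoptions(precision=4,suppress=True)
print(r.observe())
for c in ["scene","side"]:
    im=grab_frame(c); cv2.imwrite(f"pics/{c}0.png",im)
    k=get_calibration(c); print(c,k)
    for n in ["rim_front","left_drawer_pull","right_drawer_pull","lid_hinge","lid_edge","chest"]:
        print(n,[(np.round(d["pixel"],1),round(d["confidence"],2)) for d in nets.mark_of(c,n)[:2]])
E
```

```text
{'t': 0.0, 'qpos': array([-0.1505,  0.2075,  1.543 ,  0.    ,  1.3935, -0.1505]), 'joint_vel': array([ 0.0009, -0.0002, -0.0007, -0.0014, -0.0006,  0.0017]), 'joint_torque': array([  0.0004, -38.3034, -29.1595,  -0.0002,   0.0106,   0.0001]), 'tool_pos': array([0.5743, 0.0001, 0.2521]), 'tool_rot': array([-1.2106,  1.2111, -1.2079]), 'force': array([-0.3563, -0.1023, -0.6245]), 'torque': array([-0.0025, -0.0487,  0.0119]), 'opening': 0.08554767681570252}
scene {'intrinsics': array([[518.4602,   0.    , 317.5416],
       [  0.    , 518.4602, 238.55  ],
       [  0.    ,   0.    ,   1.    ]]), 'R': array([[-0.2014,  0.9795, -0.0067],
       [ 0.9268,  0.1884, -0.3249],
       [-0.317 , -0.0716, -0.9457]]), 't': array([ 0.096 , -0.4265,  1.5493])}
rim_front [(array([347.4, 248.3]), 0.95)]
left_drawer_pull [(array([394. , 236.4]), 0.78)]
right_drawer_pull [(array([315.2, 225. ]), 0.81), (array([434.6, 210.7]), 0.2)]
lid_hinge [(array([328.4, 332.8]), 0.78), (array([334.9, 293.5]), 0.65)]
lid_edge [(array([339.3, 296.1]), 0.91)]
chest []
side {'intrinsics': array([[620.406 ,   0.    , 326.388 ],
       [  0.    , 620.406 , 244.0868],
       [  0.    ,   0.    ,   1.    ]]), 'R': array([[-0.6187, -0.7854,  0.0193],
       [-0.5649,  0.4277, -0.7056],
       [ 0.5459, -0.4475, -0.7083]]), 't': array([0.3296, 0.4015, 1.3162])}
rim_front [(array([300.4, 261.2]), 0.82)]
left_drawer_pull [(array([284.4, 312.7]), 0.88)]
right_drawer_pull [(array([347.6, 268.4]), 0.6)]
lid_hinge [(array([256.7, 214.2]), 0.79)]
lid_edge [(array([261.4, 158.2]), 0.77)]
chest [(array([279. , 278.7]), 0.77)]
```

View pics/scene0.png

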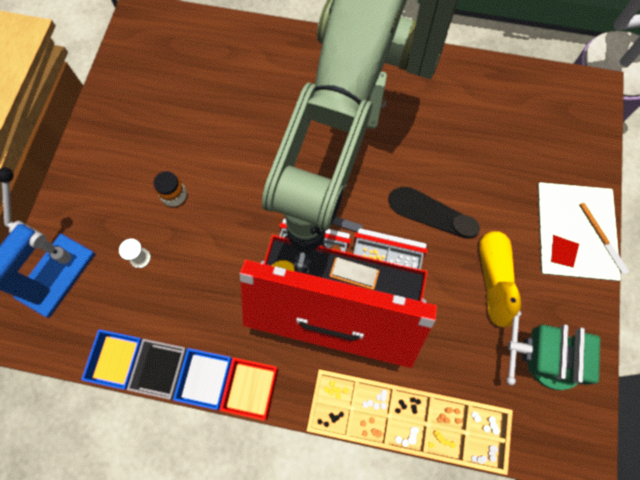

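View pics/side0.png

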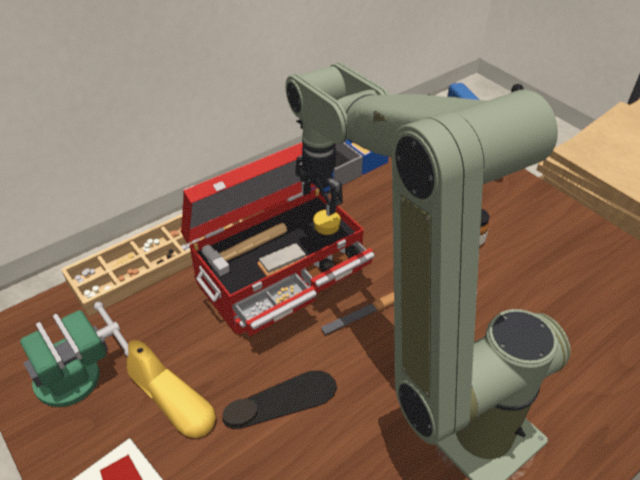

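```bash
cat > h.py <<'E'
import numpy as np, cv2
from scipy.optimize import least_squares
from station import get_calibration
C={c:get_calibration(c) for c in ["scene","side"]}
def proj(c,X):
    k=C[c]; p=k["R"]@np.asarray(X)+k["t"]; q=k["intrinsics"]@p; return q[:2]/q[2]
def tri(ps,pside):
    f=lambda X: np.r_[proj("scene",X)-ps,proj("side",X)-pside]
    s=least_squares(f,[0.7,0,0.1]); return s.x, s.fun
def atz(c,px,z):
    k=C[c]; d=k["R"].T@np.linalg.inv(k["intrinsics"])@np.r_[px,1]; o=-k["R"].T@k["t"]
    return o+d*(z-o[2])/d[2]
E
python3 - <<'E'
from h import *
np.set_printoptions(precision=4,suppress=True)
S=dict(rim=((347.4,248.3),(300.4,261.2)),L=((394,236.4),(284.4,312.7)),R=((315.2,225),(347.6,268.4)),hinge=((328.4,332.8),(256.7,214.2)),hinge2=((334.9,293.5),(256.7,214.2)),edge=((339.3,296.1),(261.4,158.2)))
for n,(a,b) in S.items(): print(n,*tri(a,b))
for c,i in (("scene",0),("side",1)):
    for n,z in (("rim",.145),("L",.106),("R",.106),("hinge",.146)): print(c,n,atz(c,S[n][i],z))
E
```

```text
rim [0.5219 0.0858 0.1473] [ 1.1289  0.9114  1.3887 -0.3361]
L [0.4509 0.1895 0.1023] [-0.4136 -0.321  -0.4657  0.0955]
R [ 0.4637 -0.0079  0.1099] [-0.0034 -0.0029 -0.0041  0.0012]
hinge [0.7256 0.0773 0.1425] [-0.0385 -0.0296 -0.0535  0.0104]
hinge2 [0.6566 0.0924 0.2072] [ 6.7073  5.2252  9.1009 -1.8974]
edge [0.6821 0.0844 0.3481] [-1.4831 -1.164  -2.1713  0.4677]
scene rim [0.5194 0.0828 0.145 ]
scene L [0.4529 0.1903 0.106 ]
scene R [ 0.4623 -0.0083  0.106 ]
scene hinge [0.7262 0.0774 0.146 ]
side rim [0.5247 0.0878 0.145 ]
side L [0.448  0.1901 0.106 ]
side R [ 0.4664 -0.0104  0.106 ]
side hinge [0.7222 0.0791 0.146 ]
```

```bash
python3 - <<'E'
import cv2,numpy as np
a=cv2.imread("pics/scene0.png")[200:380,220:460]; cv2.imwrite("pics/sz.png",cv2.resize(a,None,fx=3.3,fy=3.3,interpolation=3))
a=cv2.imread("pics/side0.png")[130:350,170:400]; cv2.imwrite("pics/dz.png",cv2.resize(a,None,fx=2.7,fy=2.7,interpolation=3))
E
```

```text
(no output)
```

View pics/sz.png

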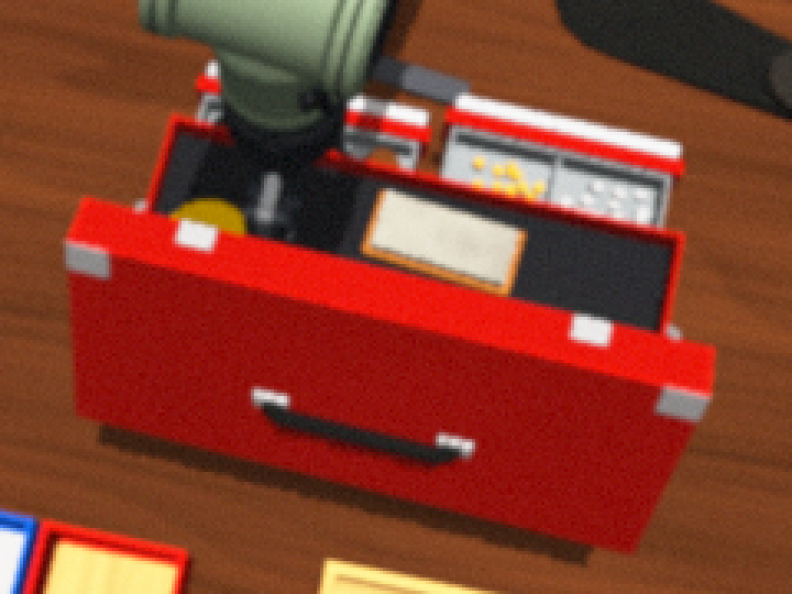

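View pics/dz.png

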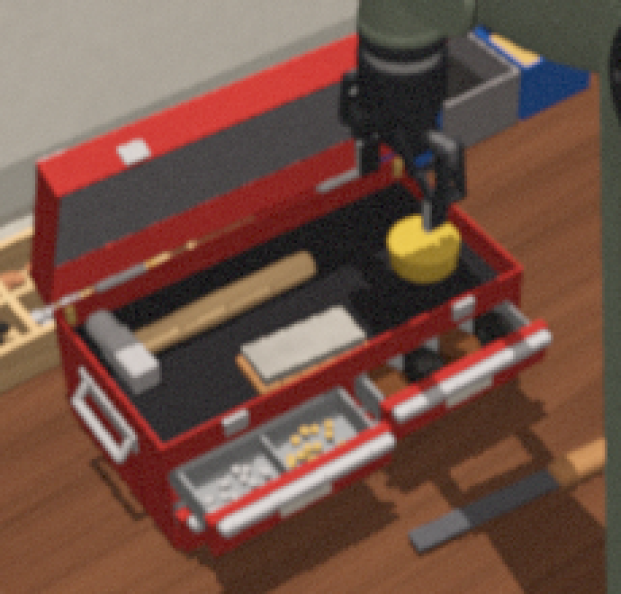

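```bash
python3 - <<'E'
from h import *
np.set_printoptions(precision=4,suppress=True)
for n,p,z in [("rimR",(172,118),.145),("rimL",(683,235),.145),("LpR",(458,95),.112),("LpL",(682,143),.112),("RpR",(208,62),.112),("RpL",(430,108),.112)]:
    print(n,atz("scene",np.array(p)/3.3+[220,200],z))
for n,p,z in [("rimL",(165,447),.145),("rimR",(522,268),.145),("LpL",(222,528),.106),("LpR",(393,440),.106),("RpL",(397,412),.106),("RpR",(549,337),.106)]:
    print("side",n,atz("side",np.array(p)/2.7+[170,130],z))
E
```

```text
rimR [ 0.5243 -0.1013  0.145 ]
rimL [0.5378 0.2768 0.145 ]
LpR [0.4527 0.1008 0.112 ]
LpL [0.457  0.2716 0.112 ]
RpR [ 0.4642 -0.0904  0.112 ]
RpL [0.4672 0.082  0.112 ]
side rimL [0.5335 0.2733 0.145 ]
side rimR [ 0.5179 -0.1016  0.145 ]
side LpL [0.4617 0.2676 0.106 ]
side LpR [0.4517 0.0986 0.106 ]
side RpL [0.475  0.0763 0.106 ]
side RpR [ 0.463  -0.0903  0.106 ]
```

```bash
cat >> h.py <<'E'
from scipy.spatial.transform import Rotation as Ro
def delta(target):  # world shift in tool axes, mm
    from station import r
    o=r.observe(); M=Ro.from_rotvec(o["tool_rot"]).as_matrix()
    return o, M, M.T@(np.asarray(target)-o["tool_pos"])*1000
E
python3 - <<'E'
from h import *
np.set_printoptions(precision=3,suppress=True)
o,M,d=delta([.43,-.007,.24]); print(M,d)
E
```

```text
[[ 0.  0.  1.]
 [-1. -0.  0.]
 [ 0. -1.  0.]] [   6.971   13.305 -145.009]
```

>>> move_arm(commands=[[[0.002,0,-0.03],[0,0,0],0],[[0.002,0,-0.038],[0,0,0],0],[[0.002,0,-0.038],[0,0,0],0],[[0.001,0,-0.038],[0,0,0],0],[[0,0,0],[0,7.1,0],0],[[0,0,0],[0,7.1,0],0],[[0,0,0],[0,7.1,0],0],[[0,0,0],[0,7.1,0],0]])

```text
t: 1.37
tool_pos: [0.4307, -0.007, 0.2536]
tool_rot: [-0.928, 1.568, -1.569]
force: [-0.0, -0.9, 0.2]
opening: -0.0003
```

>>> move_arm(commands=[[[0,0,0],[0,7.1,0],0],[[0,0,0],[0,7.1,0],0],[[0,0,0],[0,7.1,0],0],[[0,0,0],[0,7.1,0],0],[[0,0,0],[0,7.1,0],0],[[0,0,0],[0,7.1,0],0],[[0,0,0],[0,7.1,0],0],[[0,0,0],[0,7.1,0],0]])

```text
t: 2.03
tool_pos: [0.431, -0.007, 0.2535]
tool_rot: [-0.084, 2.181, -2.182]
force: [-0.5, -0.2, 0.7]
opening: -0.0001
```

```bash
python3 - <<'E'
from h import *
from station import r, grab_frame, nets
np.set_printoptions(precision=4,suppress=True)
o,M,d=delta([.43,-.007,.117]); print(M,d,o["tool_pos"],o["qpos"],o["opening"])
P={}
for c in ["scene","side"]:
    im=grab_frame(c); cv2.imwrite(f"pics/{c}1.png",im)
    P[c]={n:nets.mark_of(c,n)[:1] for n in ["rim_front","left_drawer_pull","right_drawer_pull","lid_hinge","lid_edge"]}
for n in P["scene"]:
    a,b=P["scene"][n],P["side"][n]
    if a and b: print(n,a[0]["pixel"],b[0]["pixel"],a[0]["confidence"],b[0]["confidence"],*tri(a[0]["pixel"],b[0]["pixel"]))
    else: print(n,a,b)
E
```

```text
[[-0.997   0.0004  0.0776]
 [-0.0776 -0.0001 -0.997 ]
 [-0.0004 -1.      0.0001]] [  1.0815 136.4563  -0.1273] [ 0.431  -0.007   0.2535] [-0.2176 -0.1108  1.873  -0.      1.3789  1.2756] -6.915079039977765e-05
rim_front [344.4, 250.8] [301.1, 260.7] 0.73 0.71 [0.5273 0.0798 0.1406] [ 1.1172  0.9029  1.3786 -0.3351]
left_drawer_pull [394.6, 236.3] [286.2, 312.6] 0.77 0.9 [0.4492 0.1884 0.1029] [-1.2931 -1.0047 -1.4554  0.2998]
right_drawer_pull [314.9, 225.4] [348.4, 269.5] 0.68 0.6 [ 0.4629 -0.0094  0.1054] [-0.1876 -0.1606 -0.2273  0.0679]
lid_hinge [328.0, 335.4] [259.7, 214.5] 0.77 0.59 [0.7286 0.0733 0.1357] [-1.6203 -1.2456 -2.2485  0.4412]
lid_edge [335.8, 296.0] [258.8, 156.5] 0.84 0.87 [0.6859 0.0817 0.3509] [ 0.2901  0.2278  0.4267 -0.0922]
```

View pics/side1.png

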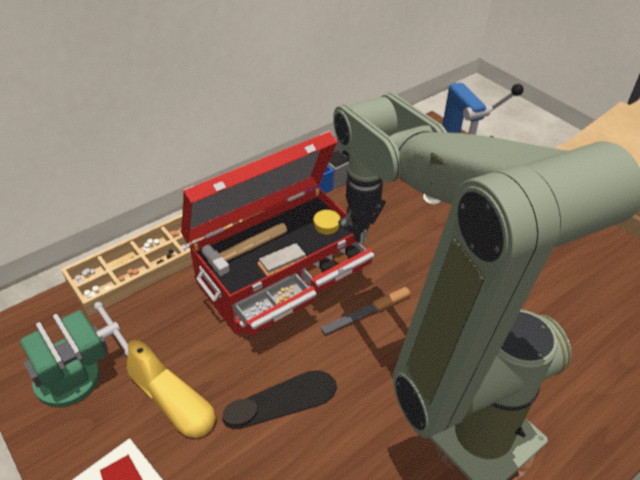

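View pics/scene1.png

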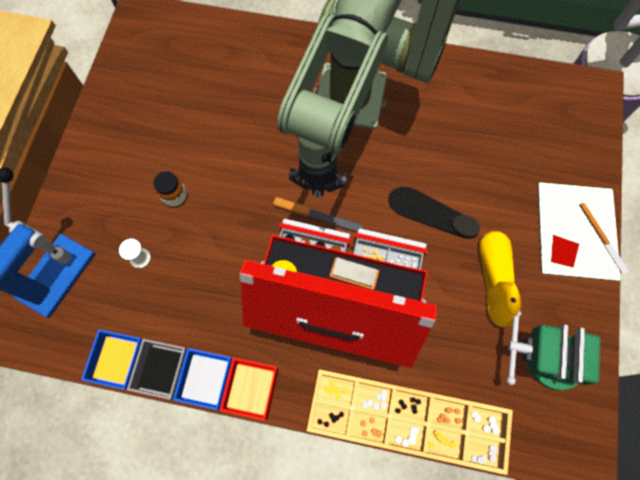

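>>> move_arm(commands=[[[0,0,0],[0,6.6,0],0],[[0,0.03,0],[0,0,0],0],[[0,0.04,0],[0,0,0],0],[[0,0.04,0],[0,0,0],0],[[0,0.026,0],[0,0,0],0],[[0,0,0],[0,0,0],0]])

```text
t: 3.13
tool_pos: [0.4257, -0.0059, 0.1117]
tool_rot: [-0.02, -2.202, 2.196]
force: [-1.0, -0.3, -0.5]
opening: -0.0003
```

>>> move_arm(commands=[[[-0.01,0,0],[0,0,0],0],[[-0.01,0,0],[0,0,0],0],[[-0.008,0,0],[0,0,0],0],[[-0.008,0,0],[0,0,0],0]])

```text
t: 3.47
tool_pos: [0.4695, -0.0086, 0.1194]
tool_rot: [-0.038, -2.206, 2.209]
force: [-2.2, -1.6, 1.7]
opening: 0.0001
```

>>> move_arm(commands=[[[-0.007,0,0],[0,0,0],0],[[-0.006,0,0],[0,0,0],0],[[0,0,0],[0,0,0],0]])

```text
t: 3.72
tool_pos: [0.4827, -0.0089, 0.1185]
tool_rot: [-0.039, -2.207, 2.208]
force: [0.4, 0.1, -0.4]
opening: -0.0004
```

```bash
python3 - <<'E'
from h import *
from station import r, grab_frame
print(r.observe()["tool_pos"],r.observe()["force"])
a=grab_frame("side")[130:350,170:400]; cv2.imwrite("pics/dz2.png",cv2.resize(a,None,fx=2.7,fy=2.7,interpolation=3))
E
```

```text
[ 0.48265368 -0.00886182  0.11846523] [ 0.40034061  0.0693457  -0.35350779]
```

View pics/dz2.png

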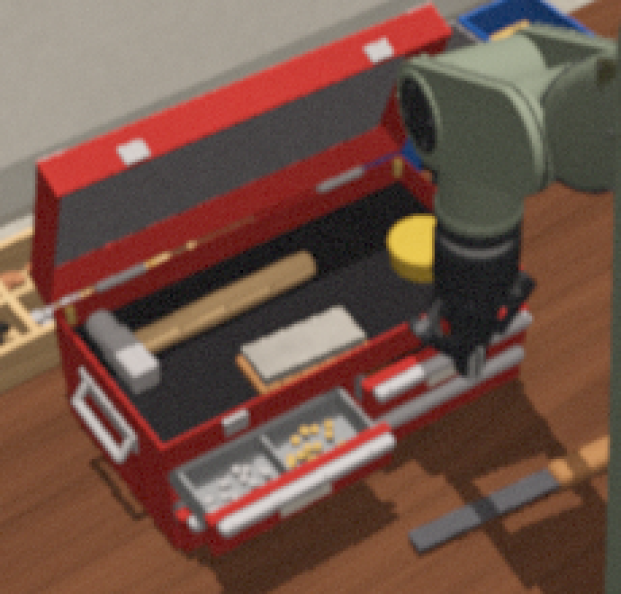

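>>> move_arm(commands=[[[-0.003,0,0],[0,0,0],0],[[-0.003,0,0],[0,0,0],0],[[0,0,0],[0,0,0],0]])

```text
t: 4.02
tool_pos: [0.4862, -0.0087, 0.1172]
tool_rot: [-0.035, -2.206, 2.206]
force: [0.7, -0.3, 0.3]
opening: -0.0001
```

>>> move_arm(commands=[[[-0.003,0,0],[0,0,0],0],[[-0.002,0,0],[0,0,0],0],[[0,0,0],[0,0,0],0]])

```text
t: 4.27
tool_pos: [0.4899, -0.0088, 0.1169]
tool_rot: [-0.031, -2.204, 2.204]
force: [-3.7, 0.5, 2.6]
opening: -0.0002
```

>>> move_arm(commands=[[[-0.002,0,0],[0,0,0],0],[[-0.002,0,0],[0,0,0],0],[[0,0,0],[0,0,0],0]])

```text
t: 4.52
tool_pos: [0.4901, -0.0088, 0.1164]
tool_rot: [-0.02, -2.2, 2.199]
force: [-15.5, 0.0, 11.5]
opening: -0.0001
```

>>> move_arm(commands=[[[-0.002,0,0],[0,0,0],0],[[-0.002,0,0],[0,0,0],0],[[0,0,0],[0,0,0],0]])

```text
t: 4.77
tool_pos: [0.4903, -0.0087, 0.1159]
tool_rot: [-0.009, -2.196, 2.195]
force: [-23.8, -1.0, 19.3]
opening: -0.0002
```

```bash
python3 - <<'E'
from h import *
from station import r, grab_frame
print(r.observe()["tool_pos"],r.observe()["force"])
a=grab_frame("side")[190:310,270:400]; cv2.imwrite("pics/dz3.png",cv2.resize(a,None,fx=5,fy=5,interpolation=3))
E
```

```text
[ 0.49025684 -0.00867669  0.115871  ] [-23.81560058  -1.00257324  19.31799325]
```

View pics/dz3.png

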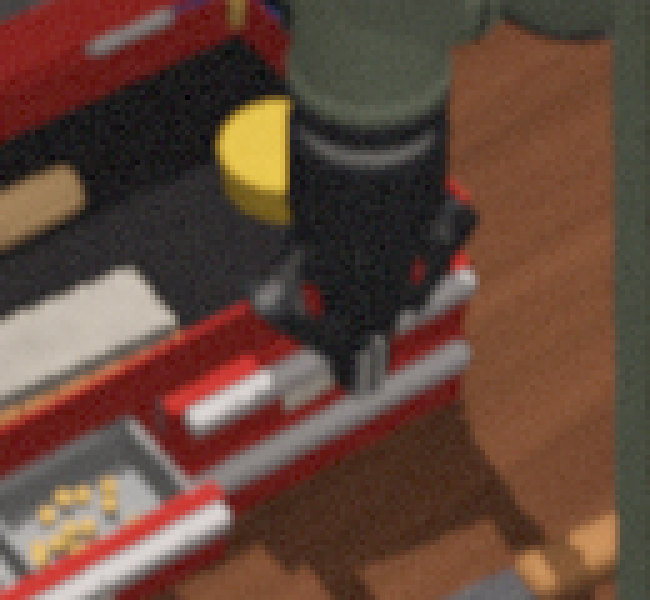

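>>> move_arm(commands=[[[0.02,0,0],[0,0,0],0],[[0.03,0,0],[0,0,0],0],[[0.03,0,0],[0,0,0],0],[[0,0,-0.035],[0,0,0],0],[[0,0,-0.04],[0,0,0],0],[[0,0,-0.04],[0,0,0],0],[[0,0,-0.04],[0,0,0],0],[[0,0,-0.037],[0,0,0],0]])

```text
t: 5.48
tool_pos: [0.4259, 0.1876, 0.1179]
tool_rot: [-0.039, -2.209, 2.206]
force: [1.6, 0.3, -0.1]
opening: 0.0002
```

```bash
python3 - <<'E'
from h import *
from station import r, grab_frame,nets
np.set_printoptions(precision=4,suppress=True)
o,M,d=delta([.42,.186,.117]); print(M,d,o["tool_pos"],o["force"])
P={}
for c in ["scene","side"]:
    im=grab_frame(c); cv2.imwrite(f"pics/{c}4.png",im)
    P[c]={n:nets.mark_of(c,n)[:1] for n in ["left_drawer_pull","right_drawer_pull"]}
for n in P["scene"]:
    a,b=P["scene"][n],P["side"][n]
    if a and b: print(n,a[0]["pixel"],b[0]["pixel"],*tri(a[0]["pixel"],b[0]["pixel"]))
a=cv2.imread("pics/side4.png")[190:350,220:400]; cv2.imwrite("pics/dz4.png",cv2.resize(a,None,fx=3.7,fy=3.7,interpolation=3))
E
```

```text
[[-0.9995  0.0035 -0.0318]
 [ 0.0318  0.0013 -0.9995]
 [-0.0034 -1.     -0.0014]] [5.8904 0.908  1.7747] [0.4259 0.1876 0.1179] [ 1.591   0.2929 -0.1218]
left_drawer_pull [393.6, 236.1] [285.9, 311.3] [0.4506 0.1868 0.1052] [-0.885  -0.688  -0.998   0.2062]
right_drawer_pull [309.7, 242.1] [337.7, 261.1] [ 0.5065 -0.013   0.0963] [ 0.1308  0.1109  0.1622 -0.0468]
```

View pics/dz4.png

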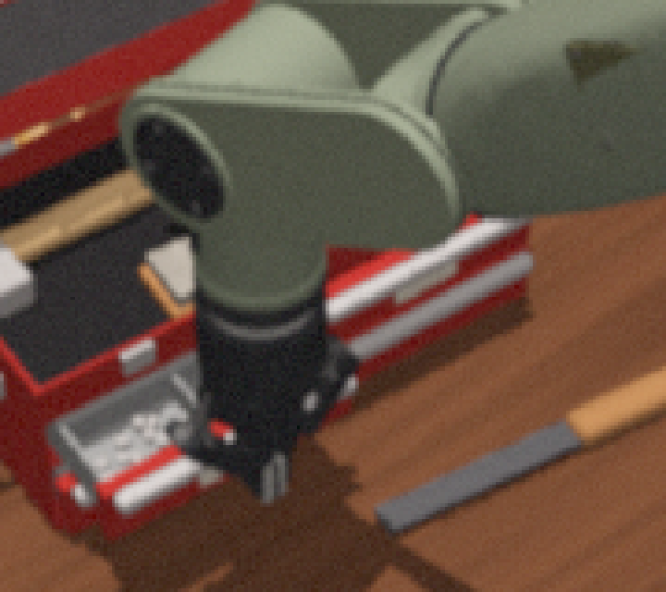

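>>> move_arm(commands=[[[-0.008,0,0],[0,0,0],0],[[-0.008,0,0],[0,0,0],0],[[-0.01,0,0],[0,0,0],0],[[-0.01,0,0],[0,0,0],0],[[-0.009,0,0],[0,0,0],0],[[-0.008,0,0],[0,0,0],0],[[0,0,0],[0,0,0],0]])

```text
t: 6.37
tool_pos: [0.4808, 0.1834, 0.1176]
tool_rot: [-0.04, -2.207, 2.206]
force: [0.6, 0.4, 0.1]
opening: 0.0002
```

>>> move_arm(commands=[[[-0.005,0,0],[0,0,0],0],[[-0.004,0,0],[0,0,0],0],[[-0.003,0,0],[0,0,0],0],[[0,0,0],[0,0,0],0]])

```text
t: 6.7
tool_pos: [0.4907, 0.1834, 0.1173]
tool_rot: [-0.036, -2.206, 2.206]
force: [0.0, -0.5, 0.5]
opening: -0.0
```

>>> move_arm(commands=[[[-0.003,0,0],[0,0,0],0],[[-0.003,0,0],[0,0,0],0],[[-0.002,0,0],[0,0,0],0],[[0,0,0],[0,0,0],0]])

```text
t: 7.03
tool_pos: [0.4979, 0.1831, 0.1172]
tool_rot: [-0.034, -2.205, 2.205]
force: [-2.7, 0.3, 1.8]
opening: 0.0002
```

>>> move_arm(commands=[[[-0.002,0,0],[0,0,0],0],[[-0.002,0,0],[0,0,0],0],[[0,0,0],[0,0,0],0]])

```text
t: 7.28
tool_pos: [0.498, 0.1831, 0.1171]
tool_rot: [-0.023, -2.2, 2.201]
force: [-13.7, -0.1, 10.8]
opening: 0.0
```

>>> move_arm(commands=[[[0.02,0,0],[0,0,0],0],[[0.03,0,0],[0,0,0],0],[[0.02,0,0],[0,0,0],0],[[0,-0.03,0],[0,0,0],0],[[0,-0.04,0],[0,0,0],0],[[0,-0.04,0],[0,0,0],0],[[0,-0.04,0],[0,0,0],0],[[0,-0.04,0],[0,0,0],0]])

```text
t: 7.95
tool_pos: [0.4325, 0.1851, 0.3098]
tool_rot: [-0.038, -2.208, 2.207]
force: [0.3, 0.4, 0.3]
opening: 0.0001
```

```bash
python3 - <<'E'
from h import *
from station import r, grab_frame,nets
np.set_printoptions(precision=4,suppress=True)
o,M,d=delta([.42,.186,.117]); print(o["tool_pos"],o["force"])
P={}
for c in ["scene","side"]:
    im=grab_frame(c); cv2.imwrite(f"pics/{c}5.png",im)
    P[c]={n:nets.mark_of(c,n)[:1] for n in ["left_drawer_pull","right_drawer_pull","lid_edge","lid_hinge"]}
for n in P["scene"]:
    a,b=P["scene"][n],P["side"][n]
    if a and b: print(n,a[0]["pixel"],b[0]["pixel"],*tri(a[0]["pixel"],b[0]["pixel"]))
a=cv2.imread("pics/side5.png")[130:350,170:400]; cv2.imwrite("pics/dz5.png",cv2.resize(a,None,fx=2.7,fy=2.7,interpolation=3))
a=cv2.imread("pics/scene5.png")[200:380,220:460]; cv2.imwrite("pics/sz5.png",cv2.resize(a,None,fx=3.3,fy=3.3,interpolation=3))
E
```

```text
[0.4325 0.1851 0.3098] [0.3395 0.383  0.2724]
left_drawer_pull [388.4, 259.2] [273.3, 295.4] [0.5104 0.1823 0.1008] [-1.486  -1.1397 -1.7369  0.3371]
right_drawer_pull [314.4, 238.8] [337.6, 261.6] [ 0.4983 -0.0037  0.1068] [-0.3447 -0.2917 -0.4255  0.1224]
lid_edge [336.9, 292.8] [259.7, 156.8] [0.6801 0.0827 0.354 ] [ 0.3391  0.2668  0.4975 -0.1082]
lid_hinge [330.1, 331.4] [258.3, 214.9] [0.721  0.0785 0.1435] [-0.7792 -0.5987 -1.0779  0.2111]
```

View pics/dz5.png

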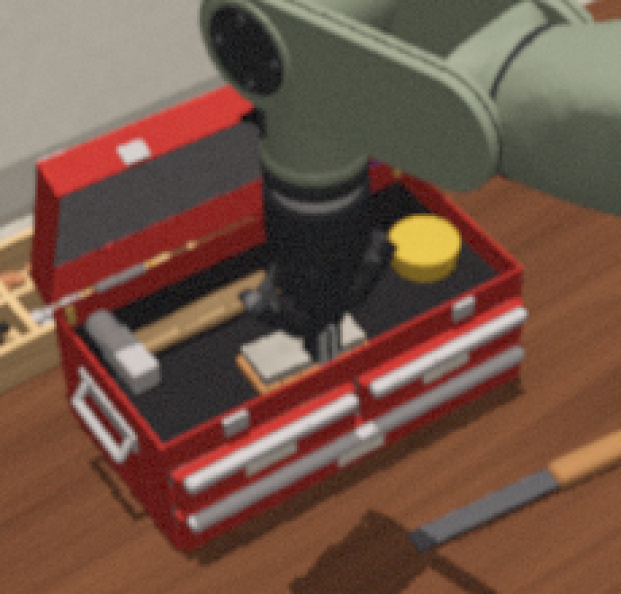

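View pics/sz5.png

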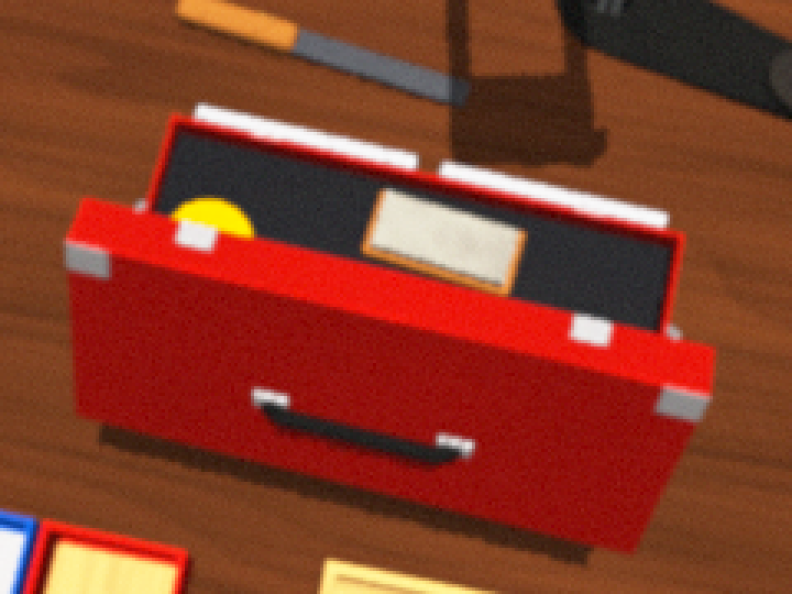

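>>> move_arm(commands=[[[0,-0.03,0.012],[0,0,0],0],[[0,-0.035,0.014],[0,0,0],0],[[0,-0.035,0.014],[0,0,0],0],[[0,-0.02,0.014],[0,0,0],0],[[-0.025,0,0.014],[0,0,0],0],[[-0.035,0,0.014],[0,0,0],0],[[-0.035,0,0.015],[0,0,0],0],[[-0.035,0,0],[0,0,0],0]])

```text
t: 9.12
tool_pos: [0.5603, 0.0814, 0.4266]
tool_rot: [-0.037, -2.202, 2.206]
force: [0.6, 0.6, 0.6]
opening: -0.0002
```

>>> move_arm(commands=[[[-0.036,0,0],[0,0,0],0],[[-0.036,0,0],[0,0,0],0],[[-0.036,0,0],[0,0,0],0],[[-0.036,0,0],[0,0,0],0],[[0,0,0],[0,0,0],0]])

```text
t: 9.53
tool_pos: [0.7081, 0.0783, 0.4177]
tool_rot: [-0.027, -2.2, 2.201]
force: [-0.6, -1.1, -2.8]
opening: 0.0001
```

>>> move_arm(commands=[[[-0.01,0,0],[0,0,0],0],[[-0.01,0,0],[0,0,0],0],[[0,0,0],[0,0,0],0]])

```text
t: 9.78
tool_pos: [0.7239, 0.0786, 0.4243]
tool_rot: [-0.031, -2.204, 2.204]
force: [-0.4, 0.7, 0.7]
opening: -0.0002
```

```bash
python3 - <<'E'
from h import *
from station import r, grab_frame,nets
np.set_printoptions(precision=4,suppress=True)
o,M,d=delta([.725,.078,.35]); print(M,d,o["tool_pos"],o["force"],o["qpos"])
a=grab_frame("side")[50:270,170:400]; cv2.imwrite("pics/dz6.png",cv2.resize(a,None,fx=2.7,fy=2.7,interpolation=3))
E
```

```text
[[-0.9995 -0.0033 -0.0318]
 [ 0.0318 -0.0001 -0.9995]
 [ 0.0033 -1.      0.0002]] [-1.3827 74.2494  0.5023] [0.7239 0.0786 0.4243] [-0.4468  0.6797  0.6613] [-0.0105  0.4967  0.8179 -0.0001  1.8302  1.592 ]
```

View pics/dz6.png

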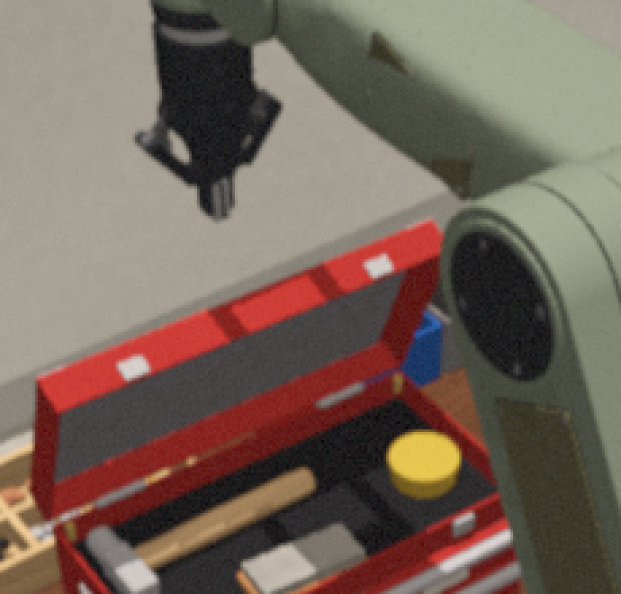

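>>> move_arm(commands=[[[-0.008,0.02,0],[0,0,0],0],[[0,0.03,0],[0,0,0],0],[[0,0.026,0],[0,0,0],0],[[0,0,0],[0,0,0],0]])

```text
t: 10.17
tool_pos: [0.7272, 0.0788, 0.3429]
tool_rot: [-0.019, -2.198, 2.199]
force: [0.2, 1.0, -2.0]
opening: 0.0001
```

>>> move_arm(commands=[[[0.01,0,0],[0,0,0],0],[[0.01,0,0],[0,0,0],0],[[0.005,0,0],[0,0,0],0],[[0,0,0],[0,0,0],0]])

```text
t: 10.5
tool_pos: [0.7052, 0.0797, 0.3538]
tool_rot: [-0.037, -2.207, 2.207]
force: [1.3, 0.4, -0.2]
opening: -0.0001
```

```bash
python3 - <<'E'
from h import *
from station import r, grab_frame,nets
np.set_printoptions(precision=4,suppress=True)
o=r.observe(); print(o["tool_pos"],o["force"])
a=grab_frame("side")[50:270,170:400]; cv2.imwrite("pics/dz7.png",cv2.resize(a,None,fx=2.7,fy=2.7,interpolation=3))
E
```

```text
[0.7052 0.0797 0.3538] [ 1.3029  0.4269 -0.2303]
```

View pics/dz7.png

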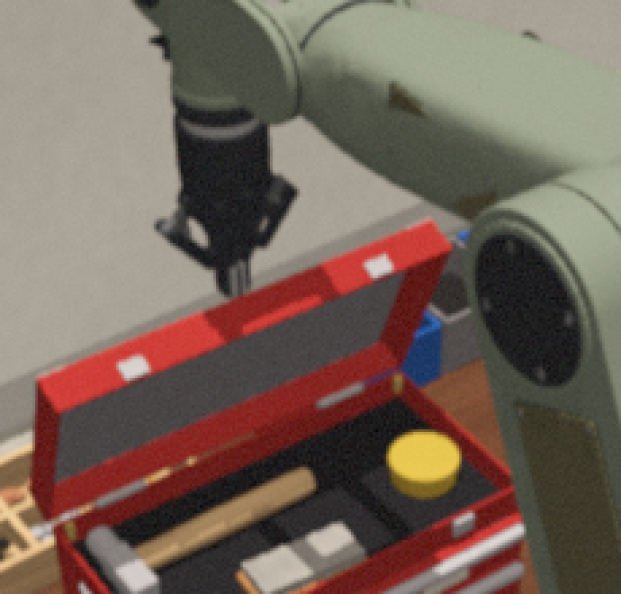

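>>> move_arm(commands=[[[0,0.006,0],[0,0,0],0],[[0.012,0.003,0],[0,0,0],0],[[0.012,0.0035,0],[0,0,0],0],[[0.012,0.0035,0],[0,0,0],0],[[0.011,0.006,0],[0,0,0],0],[[0,0,0],[0,0,0],0]])

```text
t: 11.05
tool_pos: [0.6585, 0.081, 0.3298]
tool_rot: [-0.036, -2.206, 2.206]
force: [0.0, 0.2, 0.8]
opening: 0.0002
```

```bash
python3 - <<'E'
from h import *
from station import r, grab_frame,nets
np.set_printoptions(precision=4,suppress=True)
o=r.observe(); print(o["tool_pos"],o["force"])
a=grab_frame("side")[50:270,170:400]; cv2.imwrite("pics/dz8.png",cv2.resize(a,None,fx=2.7,fy=2.7,interpolation=3))
E
```

```text
[0.6585 0.081  0.3298] [0.0351 0.2226 0.7746]
```

View pics/dz8.png

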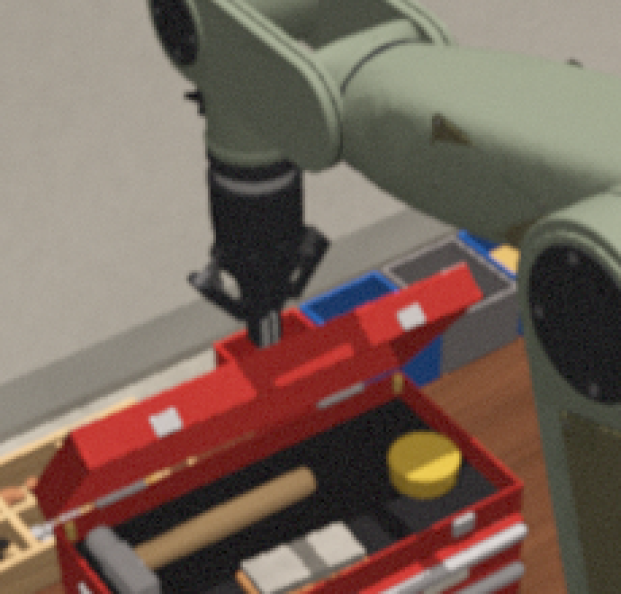

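>>> move_arm(commands=[[[0.01,0.005,0],[0,0,0],0],[[0.011,0.006,0],[0,0,0],0],[[0.01,0.008,0],[0,0,0],0],[[0.01,0.008,0],[0,0,0],0],[[0.01,0.008,0],[0,0,0],0],[[0.008,0.01,0],[0,0,0],0],[[0,0,0],[0,0,0],0]])

```text
t: 11.68
tool_pos: [0.599, 0.083, 0.2832]
tool_rot: [-0.032, -2.205, 2.204]
force: [-0.9, 0.5, 1.2]
opening: 0.0001
```

```bash
python3 - <<'E'
from h import *
from station import r, grab_frame,nets
np.set_printoptions(precision=4,suppress=True)
o=r.observe(); print(o["tool_pos"],o["force"])
a=grab_frame("side")[80:300,170:400]; cv2.imwrite("pics/dz9.png",cv2.resize(a,None,fx=2.7,fy=2.7,interpolation=3))
E
```

```text
[0.599  0.083  0.2832] [-0.8612  0.5151  1.1874]
```

View pics/dz9.png

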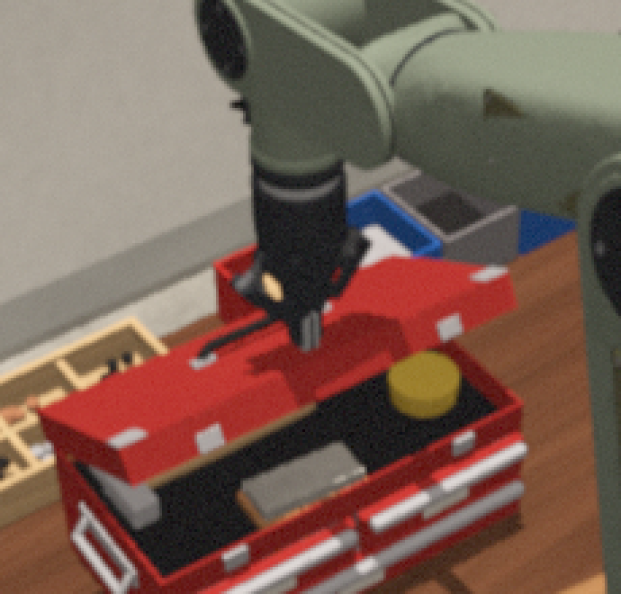

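>>> move_arm(commands=[[[0.005,0.008,0],[0,0,0],0],[[0.005,0.008,0],[0,0,0],0],[[0.004,0.008,0],[0,0,0],0],[[0.004,0.008,0],[0,0,0],0],[[0.003,0.008,0],[0,0,0],0],[[0.003,0.008,0],[0,0,0],0],[[0.002,0.007,0],[0,0,0],0],[[0,0,0],[0,0,0],0]])

```text
t: 12.4
tool_pos: [0.5732, 0.0835, 0.2274]
tool_rot: [-0.032, -2.204, 2.205]
force: [-0.5, -0.1, 0.5]
opening: 0.0
```

```bash
python3 - <<'E'
from h import *
from station import r, grab_frame,nets
np.set_printoptions(precision=4,suppress=True)
o=r.observe(); print(o["tool_pos"],o["force"])
a=grab_frame("side")[100:320,170:400]; cv2.imwrite("pics/dz10.png",cv2.resize(a,None,fx=2.7,fy=2.7,interpolation=3))
E
```

```text
[0.5732 0.0835 0.2274] [-0.5027 -0.0601  0.5383]
```

View pics/dz10.png

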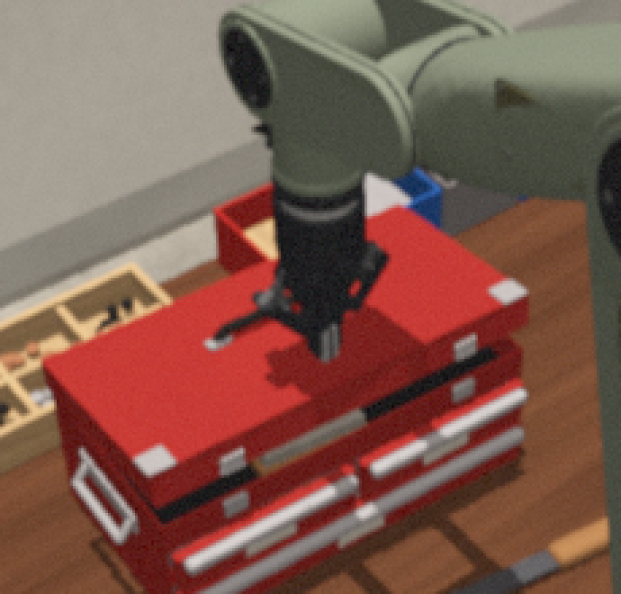

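>>> move_arm(commands=[[[0.003,0.006,0],[0,0,0],0],[[0.002,0.006,0],[0,0,0],0],[[0.002,0.005,0],[0,0,0],0],[[0.001,0.004,0],[0,0,0],0],[[0,0,0],[0,0,0],0]])

```text
t: 12.87
tool_pos: [0.5651, 0.0838, 0.2071]
tool_rot: [-0.033, -2.205, 2.205]
force: [-0.8, 1.1, 0.1]
opening: 0.0002
```

>>> move_arm(commands=[[[0,0.003,0],[0,0,0],0],[[0,0.002,0],[0,0,0],0],[[0,0,0],[0,0,0],0]])

```text
t: 13.12
tool_pos: [0.5649, 0.0839, 0.203]
tool_rot: [-0.032, -2.204, 2.205]
force: [-3.4, -0.5, 4.6]
opening: -0.0
```

>>> move_arm(commands=[[[0,0.002,0],[0,0,0],0],[[0,0.002,0],[0,0,0],0],[[0,0,0],[0,0,0],0]])

```text
t: 13.37
tool_pos: [0.565, 0.0839, 0.203]
tool_rot: [-0.032, -2.204, 2.205]
force: [-11.5, -0.4, 20.1]
opening: -0.0001
```

>>> move_arm(commands=[[[0,0.002,0],[0,0,0],0],[[0,0.001,0],[0,0,0],0],[[0,0,0],[0,0,0],0]])

```text
t: 13.62
tool_pos: [0.565, 0.0839, 0.2028]
tool_rot: [-0.033, -2.205, 2.206]
force: [-16.8, 0.4, 33.3]
opening: -0.0001
```

>>> move_arm(commands=[[[0,-0.01,0],[0,0,0],0],[[0,-0.03,0],[0,0,0],0],[[0,-0.035,0],[0,0,0],0],[[0,-0.035,0],[0,0,0],0],[[0.03,-0.02,0],[0,0,0],0],[[0.035,0,0],[0,0,0],0],[[0.035,0,0],[0,0,0],0],[[0,0,0],[0,0,0],0]])

```text
t: 14.28
tool_pos: [0.4598, 0.0876, 0.3243]
tool_rot: [-0.026, -2.203, 2.203]
force: [-0.8, 0.1, -1.3]
opening: 0.0
```

```bash
python3 - <<'E'
from h import *
from station import r, grab_frame,nets
np.set_printoptions(precision=4,suppress=True)
o=r.observe(); print(o["tool_pos"],o["force"])
P={}
for c in ["scene","side"]:
    im=grab_frame(c); cv2.imwrite(f"pics/{c}11.png",im)
    P[c]={n:nets.mark_of(c,n)[:1] for n in ["left_drawer_pull","right_drawer_pull","lid_edge"]}
for n in P["scene"]:
    a,b=P["scene"][n],P["side"][n]
    if a and b: print(n,*tri(a[0]["pixel"],b[0]["pixel"]))
a=cv2.imread("pics/side11.png")[130:350,170:400]; cv2.imwrite("pics/dz11.png",cv2.resize(a,None,fx=2.7,fy=2.7,interpolation=3))
E
```

```text
[0.4598 0.0876 0.3243] [-0.8129  0.0617 -1.3342]
lid_edge [0.5252 0.0824 0.1812] [-0.475  -0.3851 -0.5921  0.1457]
```

View pics/dz11.png

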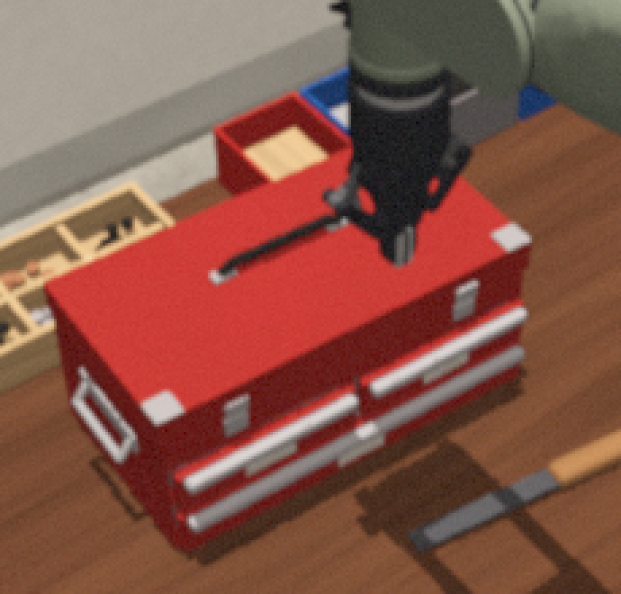

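View pics/scene11.png

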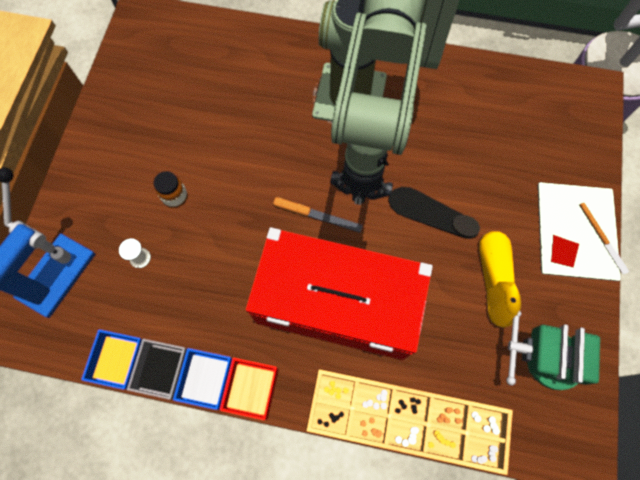

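The lid is down flush, with its edge measured at z = 0.181 (the shut height). The drawers are home and the bench items look unmoved.

```bash
python3 -c "
from station import r
print(r.finish_job())"
```

```text
the job is handed in; nothing more can be done
None
```

The chest is closed and the job is handed in, at about 14.4 s of the 54 s allowed. I pushed in the right drawer, then the left, then pushed the lid down on its outer face, all with the closed fingertips.

- **Drawers:** each ran up against a hard stop. The right stopped at TCP x = 0.490 and the left at 0.498, within about 2 mm of where I calculated home to be. After both pushes, the cameras put the pulls within about 4 mm of home in x. The highest push force I read was about 31 N.
- **Lid:** it came down onto a firm stop, with a force reading of about 37 N. The cameras put its front edge at z = 0.181, which is the shut height.
- **Loose things:** the last, jar, thread, sole and rasp look unmoved in the final picture; I compared them by eye and did not measure them. The tray items looked in place until the lid covered them, and I could not check them after that.
- **Not rechecked:** in the last check the network did not return both camera views of the drawer pulls. That they stayed home once the lid was shut rests on the side picture, where they sit flush.

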